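# Screw a hose fitting into the burner-line coupling, an eighth of a turn past first bite

## Robot

A 7-joint arm with a two-finger parallel gripper is mounted at the origin on the work surface. World frame = base frame: x ahead of the robot, y to its left, z up, the work surface at z = 0. Lengths are in m, angles in degrees, forces in N, time in s.
With the tool pointing down it reaches from about 0.425 to 0.875 m from the base axis. Payload 4.7 kg.
Tool frame: the origin (TCP) lies at the very end of the fingers, on their centre line; the grasp point (between the pads) lies 19 mm behind it; z points along the fingers, y is the direction in which the jaws open and shut (so a half turn about z gives the same grasp; the last joint's range is limited). The gripper opens to 87 mm and grips with 3 to 60 N. Pads are 19 mm wide; open, the fingers measure 117 mm over their backs; the gripper's body (75 mm by 190 mm) begins 51 mm behind the grasp point.
Start: joints at [68.36, 18.392, -4.016, 83.108, 1.295, 78.541, -3.26], TCP at [0.248, -0.601, 0.223] pointing down, gripper open.
Joint ranges: [-163.93, 163.93], [-17.29, 119.83], [-79.2, 71.16], [3.27, 140.29], [-89.18, 269.18], [5.43, 117.66], [-154.24, 154.24]. Speed limits (degrees/s): [147.25, 147.25, 180, 180, 180, 180, 180].

## Interface

Orientations are given as [roll, pitch, yaw] about the fixed x, y, z axes, in that order (R = Rz(yaw) Ry(pitch) Rx(roll)).
In Python, from cell import sensors, imaging, ticket gives the robot as it stands.
- The arm moves only by the tool carry_out, never from a script. Its argument "plan" is a list of rows, each an object of numbers: "fingers": the closure, from -1 (fully open) to 1 (shut); "dx", "dy", "dz": the shift along the tool's x, y, z normalised to -1 to 1, where 1 is 0.03 m; "rx", "ry", "rz": the turn, a rotation vector about the tool's x, y, z normalised to -1 to 1, where 1 is 10 degrees. A call has 1 to 12 rows; each row shifts and turns the commanded pose from where the row before left it, along the tool's axes as they then stand; what a row does not reach is not made up. A row lasts 1/8 s, in which the tool goes at most 62.5 mm and 10.7 degrees, less where a joint would pass 70% of its speed; a pose out of reach is approached as far as the arm can. A call with a number of a shift or a turn outside -1 to 1 is refused whole. A call with a gripper value outside its range is refused whole. The fingers move at their own pace and stop on an object; "force" is the grip in N (left out, the last holds). Time passes only in rows, so rows that do not move let the fingers close. It gives the time, the measured TCP pose, the force and the opening at its end, in the units of the state.
- sensors.get_obs(): the state, without advancing time (a new reading comes with each control period).
- imaging.read_camera(name): name is "side" or "top" or "wrist"; returns a dict with "color" (480x640x3 uint8, red, green, blue), "mtx" (3x3 intrinsics, pixels), "extrinsics" (4x4, takes a point from world to camera coordinates); the wrist camera has in their place "tool_from_camera" (4x4, takes a point from camera to tool coordinates, whose origin is the TCP and whose axes are the flange's). Camera axes: x right, y down, z forward; pixel columns grow to the right and rows downward; lengths in m; the calibration is good to about 2 mm. A picture is of the moment at which its call begins: read the wrist's pose just before it. There is no depth.
- ticket.sign_off(): hands the job in, once; it reports no verdict.
The state is a dict: "time_s": time; "qpos": joint angles; "joint_velocities": joint speeds; "effort": joint torques, N m; "tool_pos": TCP position; "tool_rot": TCP orientation; "force": force on the tool from outside, world axes, zero at the start; "wrist_torque": the same for the moment, N m; "grip_width": finger opening in m.
Only numpy, scipy, OpenCV 4.12 (cv2) and the standard library are available. Lean on these libraries where they do the work, as an engineer would, in place of code of your own. Each camera call takes 0.05 s, during which the arm holds its last target.

## Task

Lift the brass hose fitting out of its wooden holder and screw it, clockwise seen from above, into the coupling socket clamped in the vise. When you first feel it press on the rubber washer hidden inside, turn it one eighth of a turn further and no more, then let go. Never force it, and leave the other things on the bench where they are.

Things in the scene. Friction and masses are not known exactly. Their poses are not given: they have to be found in the camera images.
- fitting: Loose brass male hose fitting, 102 mm tall, about 0.35 kg, upright. Origin: centre of the nose's lower end, z up its axis. Round-ended (dome) nose, diameter 26 mm, 0 to 40 mm up; flange diameter 60 mm from 40 to 46; grip block 46 to 78, 40 mm long in x, 30 mm in y (either face pair can be gripped from above); ribbed hose tail diameter 18 mm, 78 to 102. A half turn about z gives the same shape.
- lugs (a point): On the fitting's axis, 8 mm above its origin, axes as the fitting: two thread lugs (round pins, diameter 7 mm) stick out of the nose here along +x and -x, to 20.5 mm from the axis, so in the direction of the grip block's long side.
- grip (a point): On the fitting's axis, 62 mm above its origin: middle of the grip block.
- holder: Fixed wooden block 100 x 100 x 48 mm high with a through hole of diameter 47 mm; the fitting's nose hangs in the hole and its flange rests on top (fitting's origin 8 mm above the bench). Origin: centre of its underside.
- vise: Fixed grey bench vise that clamps the brass female coupling, an upright round socket of outer diameter 60 mm, mouth up. Origin: on the socket's axis at bench height; x along the jaws. The jaws end 84 mm above the bench and reach 50 mm to either side in x, 70 mm in y; the vise's screw reaches 115 mm along -y.
- mouth (a point): Centre of the socket's mouth, 110 mm above the bench, axes as the vise. Bore 30 mm between the thread ribs (2 mm of room round the nose). Two starting gaps about 35 degrees wide lie along the vise's +x and -x: with the fitting's x along the vise's x (either way round) the lugs drop in and come to rest on the thread's lower flank, fitting's origin about 19 mm below the mouth.
- thread (a point): On the socket's axis, 10 mm below the mouth, where the thread starts: two-start, right-hand, 205 degrees long, 30 mm of descent per full turn (1 mm per 12 degrees clockwise seen from above). The lugs have 1.4 mm of up-and-down play in it. A fitting let go stays where it was turned to, but the washer lifts it through what play is left.
- bore (a point): On the socket's axis, 30 mm below the mouth. A springy rubber washer lies across the bore near here, its depth different each time: the nose meets it after about 20 to 150 degrees of turning. It pushes up with about 6 N at first touch and 1.3 N more per mm pressed; one eighth of a turn presses it 3.75 mm.
- tumbler: Bystander: amber glass tumbler, diameter 72 mm, 95 mm tall. Origin under its centre.
- vase: Bystander: orange glass vase, widest diameter 72 mm, 105 mm tall. Origin under its centre.
- block: Bystander: dark wooden shaping block, 70 x 60 x 50 mm with a 100 mm round handle towards its -x. Origin under the block's centre.
- spanner: Bystander: steel spanner, 200 mm long, lying flat along its x.
Mind the look-alikes: they are no part of the job. What is meant by the fitting is not green, red or turquoise, and is the smaller of those in its own colour.

How it is judged:
By the outcome, as a careful person would: the job done as asked, in the order asked, and still so for the second after the job is handed in, with the robot touching nothing.
It also fails if it takes over 64 s, if anything falls off the work surface, if the arm or the gripper's body presses on something with over 40 N, if the wrist force passes 120 N, or if a joint passes its speed limit or range.

## Working session

There is one attempt and no reset: what is moved stays moved. The work goes in short steps, Python scripts to look and compute and a tool call to move; the robot and the scene stay as the last step left them, time stands still between calls to the robot, and variables do not carry over. Pictures are saved under pics/ and viewed, and the job is handed in when it is done.

Besides the shell and the picture viewer there is one more tool, called by a JSON object that holds its "method" and its "body". carry_out: Moves the arm, as the interface text tells. Scaled input: -1 to 1 covers 0.03 m each way for a shift and 10 degrees each way for a turn. Its arguments: {"type":"object","properties":{"plan":{"type":"array"},"force":{"type":"number"}},"required":["plan"]}

```bash
ls; mkdir -p pics; python3 - <<'E'
from cell import sensors, imaging
import cv2
o=sensors.get_obs(); print(o)
for n in("side","top","wrist"):
    d=imaging.read_camera(n); cv2.imwrite(f"pics/{n}0.png",d["color"][:,:,::-1]); print(n,d["mtx"],d.get("extrinsics"),d.get("tool_from_camera"))
E
```

```text
pics
{'time_s': 0.0, 'qpos': array([68.3600026 , 18.43880255, -4.01457674, 83.17385641,  1.29511648,
       78.54102176, -3.26101355]), 'joint_velocities': array([ 0.04525459, -0.0315151 , -0.06951964,  0.04835232, -0.05032253,
       -0.05339809, -0.04029399]), 'effort': array([ 5.32804133e-04, -4.91294146e+01, -4.03608782e-01, -3.12535894e+01,
       -6.38024951e-02,  4.36877995e-02,  1.96994220e-04]), 'tool_pos': array([ 0.24793138, -0.60026587,  0.22147346]), 'tool_rot': array([-1.79891564e+02,  6.14335256e-03,  2.24478334e+01]), 'force': array([-0.63804564,  0.16783645,  0.09955393]), 'wrist_torque': array([0.00558017, 0.03309627, 0.03818672]), 'grip_width': 0.08705035353173012}
side [[495.96238485   0.         317.33345631]
 [  0.         495.96238485 246.49734355]
 [  0.           0.           1.        ]] [[-0.95306688 -0.30254243 -0.01147146  0.5366749 ]
 [-0.19023931  0.62790559 -0.75468111  0.2272432 ]
 [ 0.23552605 -0.71707925 -0.65599149  0.90598636]
 [ 0.          0.          0.          1.        ]] None
top [[520.7924082    0.         327.9871016 ]
 [  0.         520.7924082  235.25573713]
 [  0.           0.           1.        ]] [[-1.47747581e-04 -9.99995312e-01 -3.05851384e-03 -3.32076750e-02]
 [-9.71204276e-01  8.72178025e-04 -2.38246708e-01  5.93417220e-01]
 [ 2.38248258e-01  2.93524135e-03 -9.71199852e-01  1.32871767e+00]
 [ 0.00000000e+00  0.00000000e+00  0.00000000e+00  1.00000000e+00]] None
wrist [[395.02645231   0.         324.51275111]
 [  0.         395.02645231 239.46093846]
 [  0.           0.           1.        ]] None [[-1.23775507e-03 -9.57506575e-01 -2.88408783e-01  7.95118267e-02]
 [ 9.99999223e-01 -1.14248725e-03 -4.98650044e-04  5.46398613e-05]
 [ 1.47957338e-04 -2.88409176e-01  9.57507245e-01 -1.61230211e-01]
 [ 0.00000000e+00  0.00000000e+00  0.00000000e+00  1.00000000e+00]]
```

View pics/top0.png

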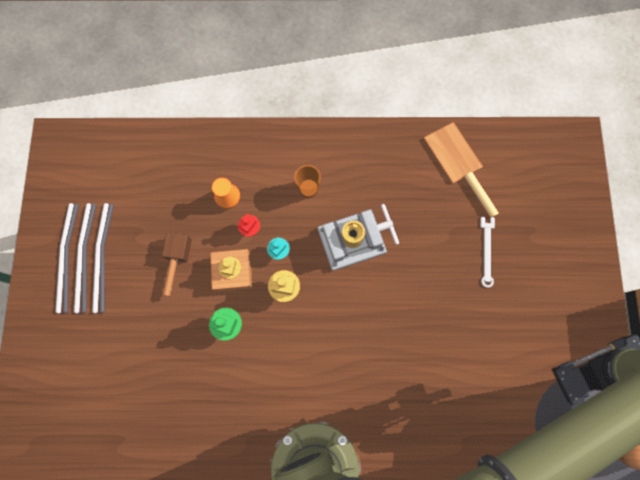

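View pics/side0.png

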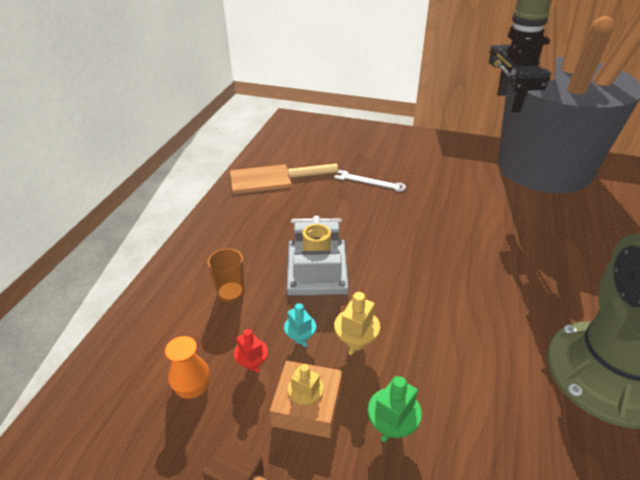

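View pics/wrist0.png

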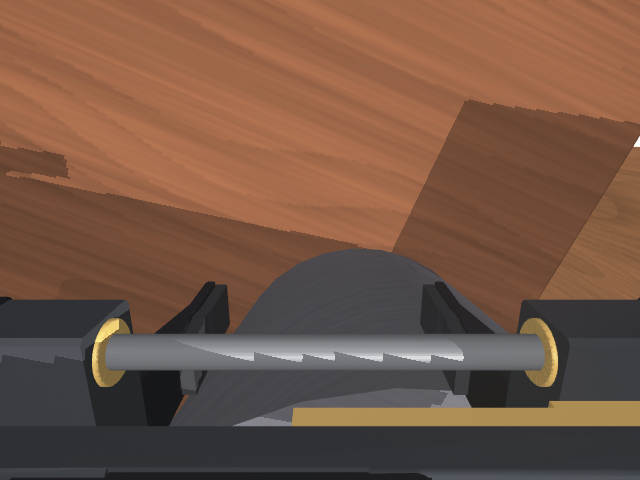

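The top view shows the fitting in its wooden holder at (231,268), with the vise and socket at (353,233). The larger yellow look-alike is at (284,286). I'll measure these now.

```bash
cat > h.py <<'E'
import numpy as np, cv2
from cell import sensors, imaging
from scipy.spatial.transform import Rotation as Ro
def cam(n):
    o=sensors.get_obs(); d=imaging.read_camera(n); K=d["mtx"]
    if "extrinsics" in d and d["extrinsics"] is not None: C=np.linalg.inv(d["extrinsics"])
    else:
        T=np.eye(4); T[:3,:3]=Ro.from_euler('xyz',o["tool_rot"],degrees=True).as_matrix(); T[:3,3]=o["tool_pos"]
        C=T@d["tool_from_camera"]
    return d["color"],K,C
def ray(K,C,uv,z):
    uv=np.atleast_2d(uv).astype(float)
    r=np.c_[(uv-K[:2,2])/K[0,0],np.ones(len(uv))]@C[:3,:3].T
    return C[:3,3]+r*((z-C[2,3])/r[:,2])[:,None]
def proj(K,C,p):
    E=np.linalg.inv(C); q=np.atleast_2d(p)@E[:3,:3].T+E[:3,3]; q=q@K.T; return q[:,:2]/q[:,2:]
E
python3 - <<'E'
from h import *
im,K,C=cam("top")
b=im[:,:,::-1]
cv2.imwrite("pics/tc.png",np.hstack([cv2.resize(b[235:305,195:265],(400,400),interpolation=cv2.INTER_CUBIC),cv2.resize(b[195:275,315:395],(400,400),interpolation=cv2.INTER_CUBIC)]))
im,K2,C2=cam("side")
b=im[:,:,::-1]
cv2.imwrite("pics/sc.png",np.hstack([cv2.resize(b[350:450,255:355],(400,400),interpolation=cv2.INTER_CUBIC),cv2.resize(b[205:305,270:370],(400,400),interpolation=cv2.INTER_CUBIC)]))
print("cam",C[:3,3],C2[:3,3])
print("fit flange top",ray(K,C,[230,268],.054),"tailtop",ray(K2,C2,[306,370],.110))
print("mouth",ray(K,C,[353,232],.11),ray(K2,C2,[317,233],.11))
E
```

```text
cam [ 0.25975976 -0.03762519  1.43172854] [0.34133427 0.66934366 0.77197193]
fit flange top [[0.50747682 0.22955917 0.054     ]] tailtop [[0.50605678 0.23480135 0.11      ]]
mouth [[ 0.5927108  -0.09908578  0.11      ]] [[ 0.59275317 -0.09525927  0.11      ]]
```

View pics/tc.png

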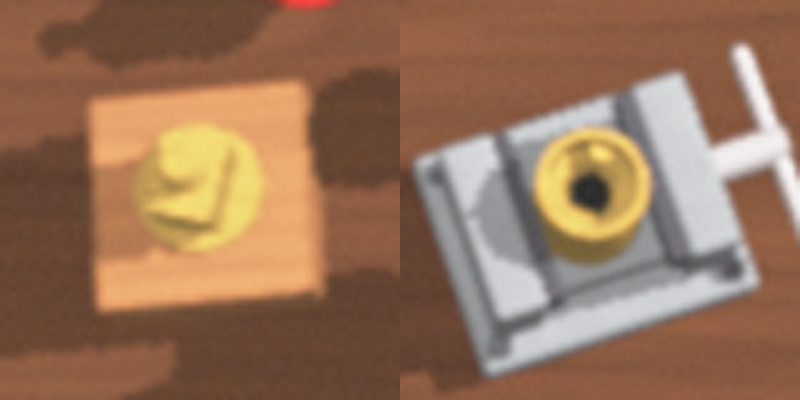

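View pics/sc.png

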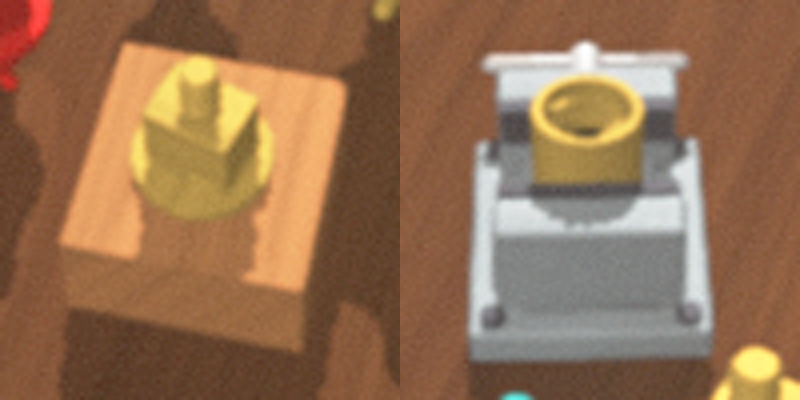

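```bash
python3 - <<'E'
from h import *
im,K,C=cam("side")
c=np.array([[145,112],[222,150],[258,100],[180,64]])/4+[255,350]
p=ray(K,C,c,.086);print(p[:,:2])
for i in range(4):
    d=p[(i+1)%4]-p[i];print(np.linalg.norm(d[:2])*1e3,np.degrees(np.arctan2(d[1],d[0])))
print("center",p.mean(0))
im,K,C=cam("top")
for n,uv in dict(red=[249,226],turq=[278,249],big=[284,287],green=[226,325]).items(): print(n,ray(K,C,uv,.05)[0])
# vise top edges: jaw corner points in crop
c=np.array([[445,175],[512,352],[680,72],[745,245]],float)-[400,0]; c=c/5+[315,195]
p=ray(K,C,c,.05);print(p)
E
```

```text
[[0.52993531 0.2406109 ]
 [0.49468063 0.24817504]
 [0.48799899 0.22170056]
 [0.52399916 0.21454929]]
36.05701888240816 167.8903755374761
27.30462017308886 -104.16454665479236
36.703579382239695 -11.235291250823064
26.729108171148294 77.16842794523944
center [0.50915352 0.23125895 0.086     ]
red [0.62507198 0.18337403 0.05      ]
turq [0.56041533 0.10227441 0.05      ]
big [0.45670144 0.08390779 0.05      ]
green [0.35661855 0.23405492 0.05      ]
[[ 0.61354637 -0.02253208  0.05      ]
 [ 0.5150954  -0.05878974  0.05      ]
 [ 0.67221368 -0.15238082  0.05      ]
 [ 0.57409266 -0.18578348  0.05      ]]
```

{"method": "carry_out", "body": {"plan": [{"fingers":-1,"dx":1,"dy":-0.65,"dz":-0.1},{"fingers":-1,"dx":1,"dy":-0.65,"dz":-0.1},{"fingers":-1,"dx":1,"dy":-0.65,"dz":-0.1},{"fingers":-1,"dx":1,"dy":-0.65,"dz":-0.1},{"fingers":-1,"dx":1,"dy":-0.65,"dz":-0.1},{"fingers":-1,"dx":1,"dy":-0.65,"dz":-0.1},{"fingers":-1,"dx":1,"dy":-0.65},{"fingers":-1,"dx":1,"dy":-0.65},{"fingers":-1,"dx":1,"dy":-0.65},{"fingers":-1,"dx":1,"dy":-0.65},{"fingers":-1,"dx":1,"dy":-0.65},{"fingers":-1,"dx":1,"dy":-0.65}]}}

```text
validation failed for argument at $.pl...
```

{"method": "carry_out", "body": {"plan": [{"fingers":-1,"dx":1,"dy":-0.65},{"fingers":-1,"dx":1,"dy":-0.65},{"fingers":-1,"dx":1,"dy":-0.65},{"fingers":-1,"dx":1,"dy":-0.65},{"fingers":-1,"dx":1,"dy":-0.65},{"fingers":-1},{"fingers":-1}]}}

```text
validation failed for argument at $.pl...
```

```bash
python3 - <<'E'
from h import *
o=sensors.get_obs(); print(o["time_s"],o["tool_pos"],o["tool_rot"],o["qpos"])
im,K,C=cam("wrist"); cv2.imwrite("pics/w1.png",im[:,:,::-1])
np.savez("w1.npz",im=im,K=K,C=C)
print(proj(K,C,[[.593,-.097,.11]]))
E
```

```text
0.35 [ 0.24812898 -0.60066898  0.22232265] [-1.79979875e+02  4.06512582e-03  2.24481670e+01] [68.36048278 18.40334128 -4.01715409 83.12288362  1.29615128 78.53912483
 -3.26171589]
[[ -634.52954795 -1171.20690475]]
```

View pics/w1.png

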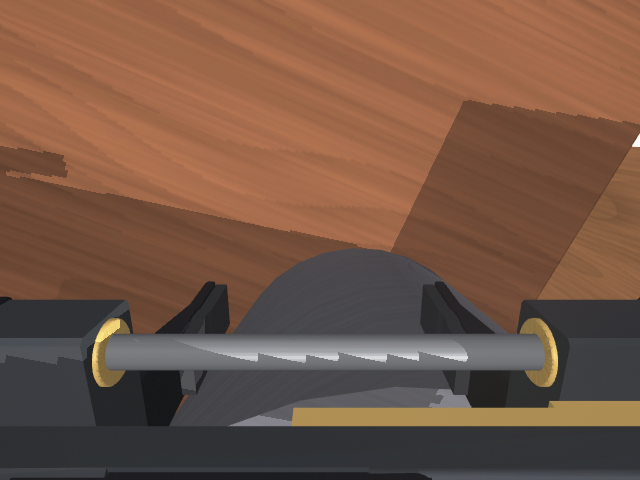

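The view hasn't changed because both calls were refused by validation. I'll try again with every key filled in.

{"method": "carry_out", "body": {"plan": [{"fingers":-1,"dx":1,"dy":-0.65,"dz":-0.1,"rx":0,"ry":0,"rz":0}]}}

```text
time_s: 0.52
tool_pos: [0.2656, -0.573, 0.2249]
tool_rot: [-180.0, 0.1, 22.1]
force: [0.3, 0.5, 0.1]
grip_width: 0.087
```

{"method": "carry_out", "body": {"plan": [{"fingers":-1,"dx":1,"dy":-0.65,"dz":-0.1,"rx":0,"ry":0,"rz":0},{"fingers":-1,"dx":1,"dy":-0.65,"dz":-0.1,"rx":0,"ry":0,"rz":0},{"fingers":-1,"dx":1,"dy":-0.65,"dz":-0.1,"rx":0,"ry":0,"rz":0},{"fingers":-1,"dx":1,"dy":-0.65,"dz":-0.1,"rx":0,"ry":0,"rz":0},{"fingers":-1,"dx":1,"dy":-0.65,"dz":-0.1,"rx":0,"ry":0,"rz":0},{"fingers":-1,"dx":1,"dy":-0.65,"dz":0,"rx":0,"ry":0,"rz":0},{"fingers":-1,"dx":1,"dy":-0.65,"dz":0,"rx":0,"ry":0,"rz":0},{"fingers":-1,"dx":1,"dy":-0.65,"dz":0,"rx":0,"ry":0,"rz":0},{"fingers":-1,"dx":1,"dy":-0.65,"dz":0,"rx":0,"ry":0,"rz":0},{"fingers":-1,"dx":1,"dy":-0.65,"dz":0,"rx":0,"ry":0,"rz":0},{"fingers":-1,"dx":1,"dy":-0.65,"dz":0,"rx":0,"ry":0,"rz":0},{"fingers":-1,"dx":1,"dy":-0.65,"dz":0,"rx":0,"ry":0,"rz":0}]}}

```text
time_s: 2.02
tool_pos: [0.5124, -0.2166, 0.2407]
tool_rot: [180.0, -0.0, 22.4]
force: [0.5, -0.4, -0.0]
grip_width: 0.0871
```

{"method": "carry_out", "body": {"plan": [{"fingers":-1,"dx":1,"dy":-0.65,"dz":0,"rx":0,"ry":0,"rz":0},{"fingers":-1,"dx":1,"dy":-0.65,"dz":0,"rx":0,"ry":0,"rz":0},{"fingers":-1,"dx":1,"dy":-0.65,"dz":0,"rx":0,"ry":0,"rz":0},{"fingers":-1,"dx":1,"dy":-0.65,"dz":0,"rx":0,"ry":0,"rz":0},{"fingers":-1,"dx":0,"dy":0,"dz":0,"rx":0,"ry":0,"rz":0},{"fingers":-1,"dx":0,"dy":0,"dz":0,"rx":0,"ry":0,"rz":0}]}}

```text
time_s: 2.78
tool_pos: [0.5926, -0.1005, 0.2404]
tool_rot: [180.0, 0.1, 22.4]
force: [-1.0, -0.5, 0.6]
grip_width: 0.087
```

```bash
python3 - <<'E'
from h import *
o=sensors.get_obs(); print(o["time_s"],o["tool_pos"],o["tool_rot"],o["qpos"])
im,K,C=cam("wrist"); cv2.imwrite("pics/w2.png",im[:,:,::-1])
np.savez("w2.npz",im=im,K=K,C=C)
print(proj(K,C,[[.593,-.097,.11]]))
E
```

```text
2.775 [ 0.59260619 -0.10054055  0.24039405] [1.79965814e+02 5.06969626e-02 2.24149802e+01] [ 30.50306667  13.94932151 -27.88397832  88.15353775   6.63644233
  79.5635073  -65.4738275 ]
[[320.43433187 226.72884812]]
```

View pics/w2.png

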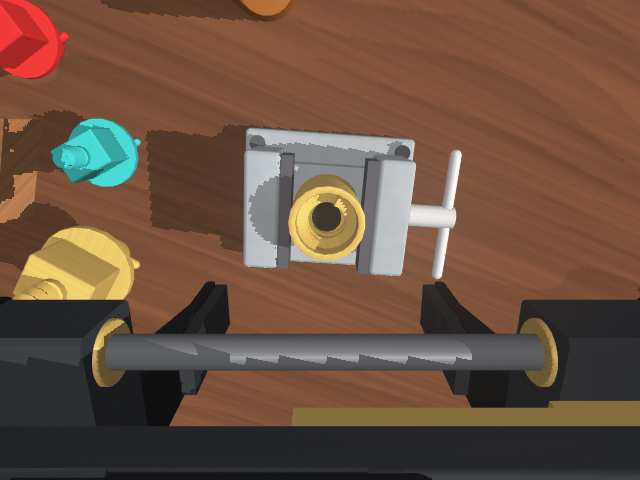

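The wrist view shows the socket mouth at about (327,217), with the jaws either side and the starting gaps faintly visible. Next I'll measure the rim ellipse and the jaw edges.

```bash
python3 - <<'E'
from h import *
d=np.load("w2.npz"); im,K,C=d["im"],d["K"],d["C"]
b=im[120:290,230:430,::-1]
cv2.imwrite("pics/w2c.png",cv2.resize(b,(706,600),interpolation=cv2.INTER_CUBIC))
hsv=cv2.cvtColor(im,cv2.COLOR_RGB2HSV)
m=cv2.inRange(hsv,(18,110,120),(32,255,255)); m[280:]=0;m[:,:280]=0;m[:,380:]=0
cs,_=cv2.findContours(m,cv2.RETR_EXTERNAL,cv2.CHAIN_APPROX_NONE)
c=max(cs,key=cv2.contourArea)[:,0,:]
print(c.min(0),c.max(0))
# bore-hole rays
for uv in ([327,217],[327,223]): print(ray(K,C,uv,.11)[0])
# rim circle expected
for zc in ([.593,-.097,.11],[.5925,-.100,.11]):
    t=np.linspace(0,2*np.pi,9)[:-1]
    print(proj(K,C,np.c_[zc[0]+.03*np.cos(t),zc[1]+.03*np.sin(t),np.full(8,.11)]).round(1).tolist())
E
```

```text
[288 174] [364 260]
[ 0.60195678 -0.09872388  0.11      ]
[ 0.59762029 -0.10051555  0.11      ]
[[335.7, 190.6], [304.8, 190.7], [283.6, 212.1], [284.6, 241.2], [306.0, 260.9], [335.3, 260.9], [356.4, 241.0], [357.1, 211.9]]
[[339.1, 192.8], [308.3, 192.9], [287.1, 214.2], [288.0, 243.2], [309.3, 262.9], [338.6, 262.8], [359.7, 243.0], [360.4, 214.0]]
```

View pics/w2c.png

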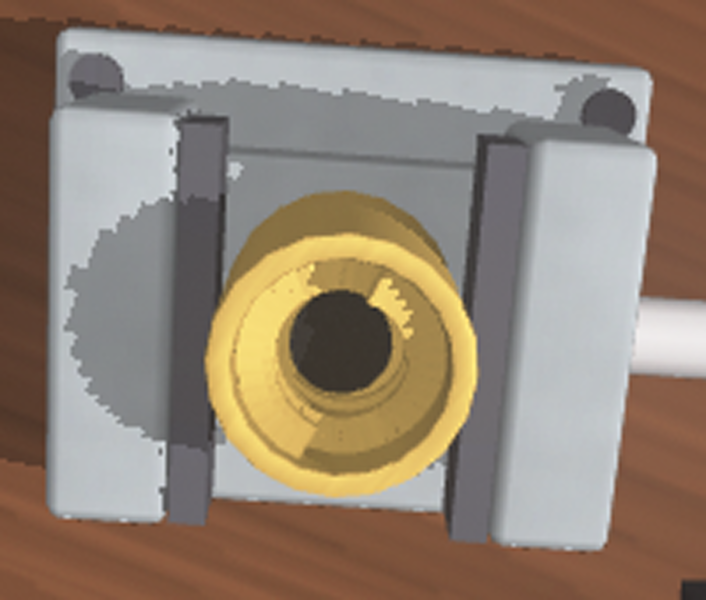

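```bash
python3 - <<'E'
from h import *
d=np.load("w2.npz"); im,K,C=d["im"],d["K"],d["C"]
P=lambda a:np.array(a)/3.53+[230,120]
for n,a in dict(leftjaw_outer=[(48,500),(52,130)],rightjaw_outer=[(607,530),(655,160)],leftin=[(163,518),(181,120)],rightin=[(494,540),(528,140)],leftpl=[(207,520),(228,122)],rpl=[(450,540),(480,140)],bottoms=[(55,517),(600,549)],tops=[(62,113),(645,150)],baseplate_far=[(70,32),(640,70)]).items():
    for z in (.084,.05):
        p=ray(K,C,P(a),z); v=p[1]-p[0]; print(n,z,p[:,:2].round(4).tolist(),(np.linalg.norm(v)*1e3).round(1),np.degrees(np.arctan2(v[1],v[0])).round(1))
E
```

```text
leftjaw_outer 0.084 [[0.533, -0.0503], [0.6166, -0.0225]] 88.2 18.4
leftjaw_outer 0.05 [[0.5187, -0.0482], [0.6113, -0.0174]] 97.6 18.4
rightjaw_outer 0.084 [[0.5773, -0.1788], [0.662, -0.1503]] 89.3 18.6
rightjaw_outer 0.05 [[0.5678, -0.1905], [0.6615, -0.1588]] 98.9 18.6
leftin 0.084 [[0.5392, -0.0777], [0.6297, -0.0485]] 95.1 17.9
leftin 0.05 [[0.5256, -0.0785], [0.6258, -0.0461]] 105.3 17.9
rightin 0.084 [[0.5645, -0.1544], [0.6551, -0.122]] 96.3 19.7
rightin 0.05 [[0.5536, -0.1635], [0.6539, -0.1275]] 106.6 19.7
leftpl 0.084 [[0.5427, -0.0878], [0.6332, -0.0583]] 95.2 18.0
leftpl 0.05 [[0.5295, -0.0896], [0.6297, -0.0571]] 105.4 18.0
rpl 0.084 [[0.5604, -0.1445], [0.651, -0.112]] 96.3 19.7
rpl 0.05 [[0.5491, -0.1525], [0.6494, -0.1165]] 106.6 19.7
bottoms 0.084 [[0.5294, -0.0533], [0.5722, -0.1794]] 133.1 -71.3
bottoms 0.05 [[0.5148, -0.0515], [0.5621, -0.1911]] 147.4 -71.3
tops 0.084 [[0.621, -0.0234], [0.6631, -0.1472]] 130.8 -71.2
tops 0.05 [[0.6162, -0.0184], [0.6628, -0.1555]] 144.8 -71.2
baseplate_far 0.084 [[0.6381, -0.0193], [0.6784, -0.1385]] 125.8 -71.3
baseplate_far 0.05 [[0.6351, -0.0139], [0.6797, -0.1458]] 139.3 -71.3
```

{"method": "carry_out", "body": {"plan": [{"fingers":-1,"dx":0,"dy":0,"dz":0,"rx":0,"ry":0,"rz":-1},{"fingers":-1,"dx":0,"dy":0,"dz":0,"rx":0,"ry":0,"rz":-1},{"fingers":-1,"dx":0,"dy":0,"dz":0,"rx":0,"ry":0,"rz":-1},{"fingers":-1,"dx":0,"dy":0,"dz":0,"rx":0,"ry":0,"rz":-1},{"fingers":-1,"dx":0,"dy":0,"dz":0,"rx":0,"ry":0,"rz":-1},{"fingers":-1,"dx":0,"dy":0,"dz":0,"rx":0,"ry":0,"rz":-1},{"fingers":-1,"dx":0,"dy":0,"dz":0,"rx":0,"ry":0,"rz":-1},{"fingers":-1,"dx":0,"dy":0,"dz":0,"rx":0,"ry":0,"rz":-1},{"fingers":-1,"dx":0,"dy":0,"dz":0,"rx":0,"ry":0,"rz":-1},{"fingers":-1,"dx":0,"dy":0,"dz":0,"rx":0,"ry":0,"rz":-1},{"fingers":-1,"dx":0,"dy":0,"dz":0,"rx":0,"ry":0,"rz":-1},{"fingers":-1,"dx":0,"dy":0,"dz":0,"rx":0,"ry":0,"rz":-1}]}}

```text
time_s: 4.32
tool_pos: [0.5923, -0.1016, 0.2406]
tool_rot: [-179.9, 0.0, 142.6]
force: [0.6, 0.9, -0.3]
grip_width: 0.087
```

{"method": "carry_out", "body": {"plan": [{"fingers":-1,"dx":0,"dy":0,"dz":0,"rx":0,"ry":0,"rz":-1},{"fingers":-1,"dx":0,"dy":0,"dz":0,"rx":0,"ry":0,"rz":-1},{"fingers":-1,"dx":0,"dy":0,"dz":0,"rx":0,"ry":0,"rz":-1},{"fingers":-1,"dx":0,"dy":0,"dz":0,"rx":0,"ry":0,"rz":-1},{"fingers":-1,"dx":0,"dy":0,"dz":0,"rx":0,"ry":0,"rz":-1},{"fingers":-1,"dx":0,"dy":0,"dz":0,"rx":0,"ry":0,"rz":-0.7},{"fingers":-1,"dx":0,"dy":0,"dz":0,"rx":0,"ry":0,"rz":0},{"fingers":-1,"dx":0,"dy":0,"dz":0,"rx":0,"ry":0,"rz":0}]}}

```text
time_s: 5.32
tool_pos: [0.5926, -0.1006, 0.2405]
tool_rot: [-180.0, -0.0, -160.8]
force: [0.6, -0.3, -0.5]
grip_width: 0.0867
```

```bash
python3 - <<'E'
from h import *
o=sensors.get_obs(); print(o["time_s"],o["tool_pos"],o["tool_rot"],o["qpos"])
im,K,C=cam("wrist"); cv2.imwrite("pics/w3.png",im[:,:,::-1])
np.savez("w3.npz",im=im,K=K,C=C)
E
```

```text
5.325 [ 0.5926419  -0.10062992  0.24052118] [-1.79968361e+02 -2.35879909e-02 -1.60753532e+02] [ 48.53318236  18.5489814  -51.30755207  87.55084682  14.60112418
  80.91339529 105.6124082 ]
```

View pics/w3.png

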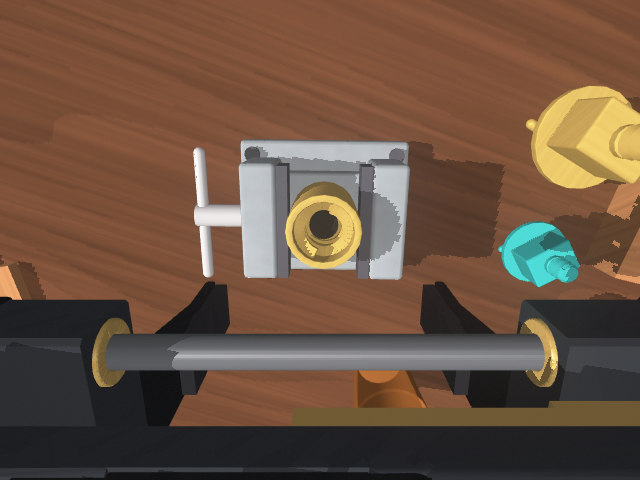

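The socket is now seen from the opposite yaw, with the mouth rim near (323,232). Averaging the two views should cancel the camera's mounting bias.

```bash
python3 - <<'E'
from h import *
d=np.load("w3.npz"); im=d["im"]
cv2.imwrite("pics/w3c.png",cv2.resize(im[130:290,230:420,::-1],(712,600),interpolation=cv2.INTER_CUBIC))
E
```

```text
(no output)
```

View pics/w3c.png

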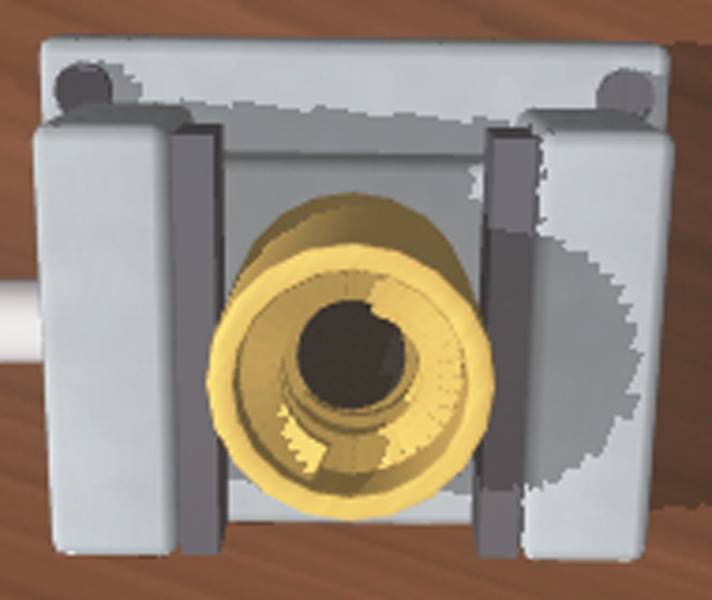

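```bash
python3 - <<'E'
from h import *
d=np.load("w3.npz"); im,K,C=d["im"],d["K"],d["C"]
print("mouth w3",ray(K,C,[323.5,231.8],.11))
e=np.load("w2.npz"); print("mouth w2",ray(e["K"],e["C"],[326.6,223.4],.11))
P=lambda a:np.array(a)/3.747+[230,130]
for n,a,z in [("bot",[(60,552),(640,559)],.084),("far",[(45,39),(665,46)],.02),("lo",[(53,545),(34,140)],.084),("ro",[(643,550),(672,145)],.084)]:
    p=ray(K,C,P(a),z); v=p[1]-p[0]; print(n,p[:,:2].round(4).tolist(),(np.linalg.norm(v)*1e3).round(1),np.degrees(np.arctan2(v[1],v[0])).round(1))
E
```

```text
mouth w3 [[ 0.59523755 -0.10072957  0.11      ]]
mouth w2 [[ 0.597214   -0.10035377  0.11      ]]
bot [[0.6626, -0.1483], [0.6203, -0.0213]] 133.9 108.4
far [[0.5599, -0.1942], [0.5105, -0.0469]] 155.4 108.5
lo [[0.6615, -0.1503], [0.5739, -0.1794]] 92.3 -161.6
ro [[0.618, -0.0215], [0.5303, -0.0509]] 92.5 -161.5
```

{"method": "carry_out", "body": {"plan": [{"fingers":-1,"dx":-0.08,"dy":0.945,"dz":0,"rx":0,"ry":0,"rz":0},{"fingers":-1,"dx":-0.08,"dy":0.945,"dz":0,"rx":0,"ry":0,"rz":0},{"fingers":-1,"dx":-0.08,"dy":0.945,"dz":0,"rx":0,"ry":0,"rz":0},{"fingers":-1,"dx":-0.08,"dy":0.945,"dz":0,"rx":0,"ry":0,"rz":0},{"fingers":-1,"dx":-0.08,"dy":0.945,"dz":0,"rx":0,"ry":0,"rz":0},{"fingers":-1,"dx":-0.08,"dy":0.945,"dz":0,"rx":0,"ry":0,"rz":0},{"fingers":-1,"dx":-0.08,"dy":0.945,"dz":0,"rx":0,"ry":0,"rz":0},{"fingers":-1,"dx":-0.08,"dy":0.945,"dz":0,"rx":0,"ry":0,"rz":0},{"fingers":-1,"dx":-0.08,"dy":0.945,"dz":0,"rx":0,"ry":0,"rz":0},{"fingers":-1,"dx":-0.08,"dy":0.945,"dz":0,"rx":0,"ry":0,"rz":0},{"fingers":-1,"dx":-0.08,"dy":0.945,"dz":0,"rx":0,"ry":0,"rz":0},{"fingers":-1,"dx":-0.08,"dy":0.945,"dz":0,"rx":0,"ry":0,"rz":0}]}}

```text
time_s: 6.88
tool_pos: [0.5049, 0.2335, 0.2407]
tool_rot: [-180.0, 0.0, -160.4]
force: [-0.8, -0.2, -0.3]
grip_width: 0.0868
```

{"method": "carry_out", "body": {"plan": [{"fingers":-1,"dx":0,"dy":0,"dz":0,"rx":0,"ry":0,"rz":1},{"fingers":-1,"dx":0,"dy":0,"dz":0,"rx":0,"ry":0,"rz":1},{"fingers":-1,"dx":0,"dy":0,"dz":0,"rx":0,"ry":0,"rz":1},{"fingers":-1,"dx":0,"dy":0,"dz":0,"rx":0,"ry":0,"rz":0},{"fingers":-1,"dx":0,"dy":0,"dz":0,"rx":0,"ry":0,"rz":0}]}}

```text
time_s: 7.5
tool_pos: [0.506, 0.2317, 0.2406]
tool_rot: [-180.0, 0.0, 169.7]
force: [-0.0, -0.1, 0.3]
grip_width: 0.0872
```

```bash
python3 - <<'E'
from h import *
o=sensors.get_obs(); print(o["time_s"],o["tool_pos"],o["tool_rot"],o["qpos"])
im,K,C=cam("wrist"); cv2.imwrite("pics/w4.png",im[:,:,::-1])
np.savez("w4.npz",im=im,K=K,C=C)
E
```

```text
7.5 [0.50603792 0.23172725 0.24064677] [-1.79983888e+02  2.10835543e-02  1.69697689e+02] [ 22.15349731  12.85133766 -56.52650898  93.60549447  10.90637256
  79.40896589  43.96913385]
```

View pics/w4.png

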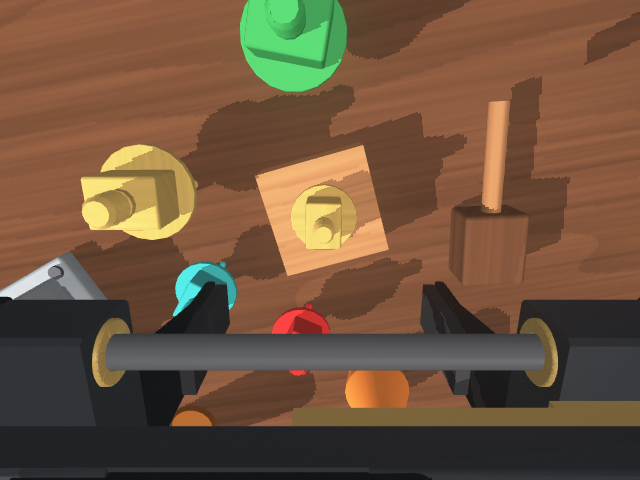

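```bash
python3 - <<'E'
from h import *
d=np.load("w4.npz"); im=d["im"]
cv2.imwrite("pics/w4c.png",cv2.resize(im[170:270,270:380,::-1],(660,600),interpolation=cv2.INTER_CUBIC))
E
```

```text
(no output)
```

View pics/w4c.png

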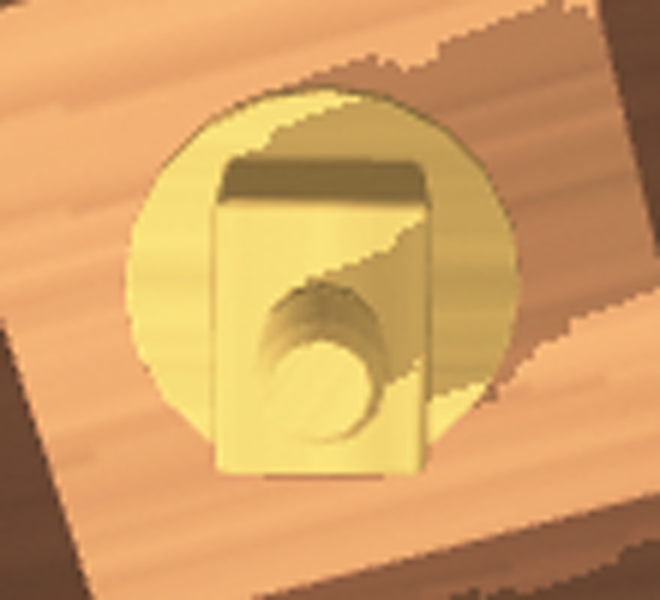

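```bash
python3 - <<'E'
from h import *
d=np.load("w4.npz"); im,K,C=d["im"],d["K"],d["C"]
P=lambda a:np.atleast_2d(np.array(a))/6+[270,170]
print("tail",ray(K,C,P([323,390]),.110)); print("flange",ray(K,C,P([321.5,283]),.054))
c=ray(K,C,P([(214,203),(431,206),(425,472),(216,470)]),.086);print("block",c.mean(0),c[:,:2].round(4).tolist())
for a,b in((0,1),(3,2),(3,0),(2,1)):
    v=c[b]-c[a];print(np.linalg.norm(v)*1e3,np.degrees(np.arctan2(v[1],v[0])))
E
```

```text
tail [[0.51094147 0.23023502 0.11      ]]
flange [[0.51018112 0.23000434 0.054     ]]
block [0.51061191 0.23002463 0.086     ] [[0.4891, 0.2192], [0.4948, 0.248], [0.532, 0.2408], [0.5265, 0.2121]]
29.398351546393563 78.83135252862117
29.271846284032677 79.06594887981107
38.00227423054075 169.26597885248904
37.88167259212837 169.07564961532754
```

{"method": "carry_out", "body": {"plan": [{"fingers":-1,"dx":-0.19,"dy":-0.02,"dz":1,"rx":0,"ry":0,"rz":0.06},{"fingers":-1,"dx":0,"dy":0,"dz":1,"rx":0,"ry":0,"rz":0},{"fingers":-1,"dx":0,"dy":0,"dz":1,"rx":0,"ry":0,"rz":0},{"fingers":-1,"dx":0,"dy":0,"dz":1,"rx":0,"ry":0,"rz":0},{"fingers":-1,"dx":0,"dy":0,"dz":0.8,"rx":0,"ry":0,"rz":0},{"fingers":-1,"dx":0,"dy":0,"dz":0.6,"rx":0,"ry":0,"rz":0},{"fingers":-1,"dx":0,"dy":0,"dz":0.4,"rx":0,"ry":0,"rz":0},{"fingers":-1,"dx":0,"dy":0,"dz":0.27,"rx":0,"ry":0,"rz":0},{"fingers":-1,"dx":0,"dy":0,"dz":0,"rx":0,"ry":0,"rz":0},{"fingers":-1,"dx":0,"dy":0,"dz":0,"rx":0,"ry":0,"rz":0}]}}

```text
time_s: 8.8
tool_pos: [0.5128, 0.2294, 0.0591]
tool_rot: [180.0, 0.1, 168.9]
force: [-0.3, 0.1, 0.2]
grip_width: 0.0872
```

```bash
python3 - <<'E'
from h import *
o=sensors.get_obs(); print(o["time_s"],o["tool_pos"],o["tool_rot"],o["force"])
im,K,C=cam("side"); cv2.imwrite("pics/s5.png",cv2.resize(im[280:480,200:460,::-1],(780,600)))
E
```

```text
8.8 [0.5127881  0.22938527 0.05905671] [1.79972234e+02 5.72074278e-02 1.68855313e+02] [-0.34330619  0.05887913  0.23582882]
```

View pics/s5.png

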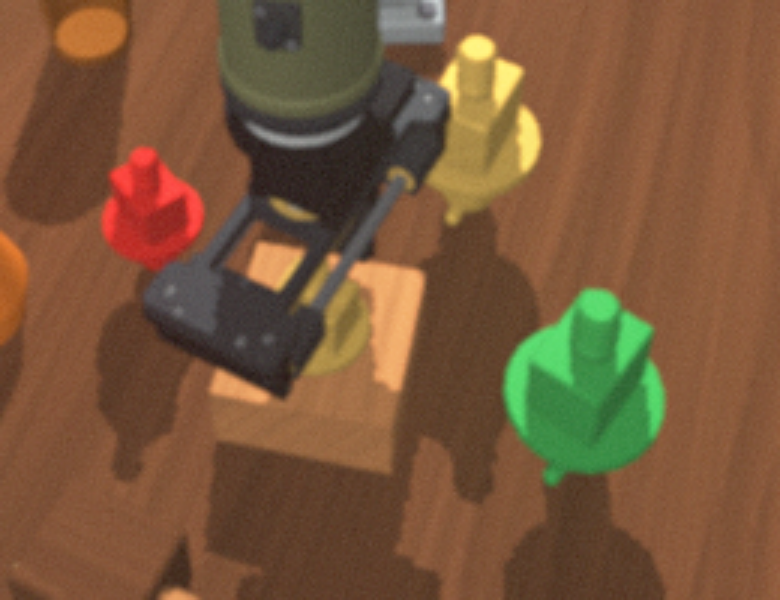

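The side view shows the fingers either side of the grip block with the neighbours clear. I'll close on it.

{"method": "carry_out", "body": {"plan": [{"fingers":0.5,"dx":0,"dy":0,"dz":0,"rx":0,"ry":0,"rz":0},{"fingers":1,"dx":0,"dy":0,"dz":0,"rx":0,"ry":0,"rz":0},{"fingers":1,"dx":0,"dy":0,"dz":0,"rx":0,"ry":0,"rz":0},{"fingers":1,"dx":0,"dy":0,"dz":0,"rx":0,"ry":0,"rz":0},{"fingers":1,"dx":0,"dy":0,"dz":0,"rx":0,"ry":0,"rz":0},{"fingers":1,"dx":0,"dy":0,"dz":0,"rx":0,"ry":0,"rz":0}], "force": 30}}

```text
time_s: 9.6
tool_pos: [0.5123, 0.2291, 0.0584]
tool_rot: [-180.0, -0.0, 168.9]
force: [-0.1, -0.2, -0.0]
grip_width: 0.0347
```

```bash
python3 - <<'E'
from h import *
for i in range(2):
    o=sensors.get_obs(); print(o["time_s"],o["tool_pos"],o["tool_rot"],o["force"],o["grip_width"])
E
```

```text
9.6 [0.51230503 0.22907514 0.05838569] [-1.79993885e+02 -2.24166773e-03  1.68850103e+02] [-0.05151521 -0.18924799 -0.02362062] 0.03473869422330067
9.6 [0.51230503 0.22907514 0.05838569] [-1.79993885e+02 -2.24166773e-03  1.68850103e+02] [-0.05151521 -0.18924799 -0.02362062] 0.03473869422330067
```

{"method": "carry_out", "body": {"plan": [{"fingers":1,"dx":0,"dy":0,"dz":0,"rx":0,"ry":0,"rz":0},{"fingers":1,"dx":0,"dy":0,"dz":0,"rx":0,"ry":0,"rz":0},{"fingers":1,"dx":0,"dy":0,"dz":0,"rx":0,"ry":0,"rz":0}]}}

```text
time_s: 9.98
tool_pos: [0.5123, 0.2291, 0.0584]
tool_rot: [180.0, 0.0, 168.9]
force: [-0.4, -0.9, 0.1]
grip_width: 0.0296
```

{"method": "carry_out", "body": {"plan": [{"fingers":1,"dx":0,"dy":0,"dz":-0.3,"rx":0,"ry":0,"rz":0},{"fingers":1,"dx":0,"dy":0,"dz":-0.5,"rx":0,"ry":0,"rz":0},{"fingers":1,"dx":0,"dy":0,"dz":-0.8,"rx":0,"ry":0,"rz":0},{"fingers":1,"dx":0,"dy":0,"dz":-0.8,"rx":0,"ry":0,"rz":0},{"fingers":1,"dx":0,"dy":0,"dz":-0.8,"rx":0,"ry":0,"rz":0},{"fingers":1,"dx":0,"dy":0,"dz":-0.8,"rx":0,"ry":0,"rz":0},{"fingers":1,"dx":0,"dy":0,"dz":-0.8,"rx":0,"ry":0,"rz":0},{"fingers":1,"dx":0,"dy":0,"dz":0,"rx":0,"ry":0,"rz":0}]}}

```text
time_s: 10.98
tool_pos: [0.5134, 0.23, 0.2049]
tool_rot: [179.9, 0.2, 168.9]
force: [0.9, -0.8, -3.4]
grip_width: 0.0299
```

```bash
python3 - <<'E'
from h import *
o=sensors.get_obs(); print(o["time_s"],o["tool_pos"],o["tool_rot"],o["force"],o["grip_width"],o["qpos"])
im,K,C=cam("side"); cv2.imwrite("pics/s6.png",cv2.resize(im[180:420,180:480,::-1],(750,600)))
im,K,C=cam("wrist"); cv2.imwrite("pics/w6.png",im[:,:,::-1])
E
```

```text
10.975 [0.51337939 0.23002579 0.20490054] [179.89233509   0.23470953 168.85911452] [ 0.85987255 -0.76239872 -3.35207114] 0.02985433158763658 [ 21.46303154  15.00172032 -55.92314069  95.96274457  12.87966338
  75.60506426  42.12707429]
```

View pics/s6.png

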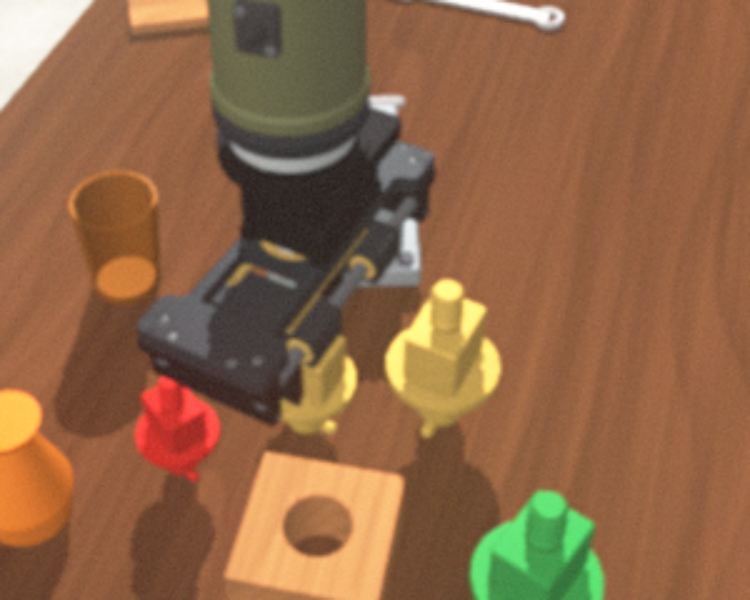

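View pics/w6.png

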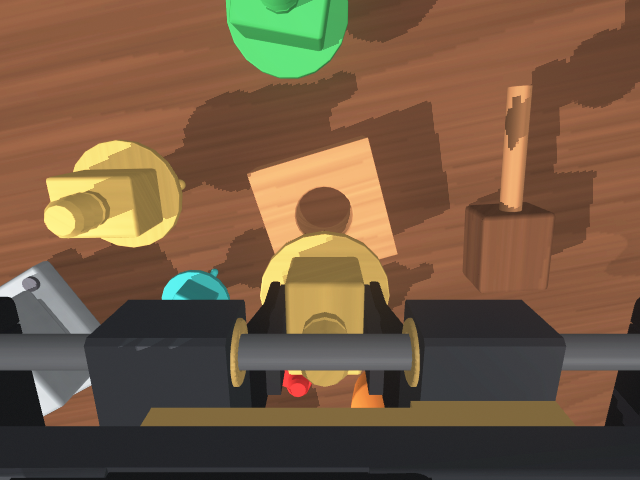

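```bash
python3 - <<'E'
from h import *
d=imaging.read_camera("wrist"); K=d["mtx"]; C=d["tool_from_camera"]
im=d["color"]; hsv=cv2.cvtColor(im,cv2.COLOR_RGB2HSV)
m=cv2.inRange(hsv,(20,90,110),(34,255,255))
print([(r,(np.flatnonzero(m[r,240:400])+240)[[0,-1]]) for r in (236,240,245,250,260,270)])
t=np.linspace(0,2*np.pi,721)
for ox in(-.004,-.002,0,.002,.004):
    p=proj(K,C,np.c_[ox+.03*np.cos(t),.03*np.sin(t),np.full(721,.005)]); print(ox,p[:,1].min().round(1),p[:,0].min().round(1),p[:,0].max().round(1), [ (p[(abs(p[:,1]-r)<1),0].min().round(1),p[(abs(p[:,1]-r)<1),0].max().round(1)) for r in (240,250,260,270)])
E
```

```text
[(236, array([307, 339])), (240, array([295, 351])), (245, array([285, 362])), (250, array([279, 369])), (260, array([271, 378])), (270, array([266, 383]))]Traceback (most recent call last):
  File "<stdin>", line 8, in <module>
    return umr_minimum(a, axis, None, out, keepdims, initial, where)
ValueError: zero-size array to reduction operation minimum which has no identity
```

```bash
python3 - <<'E'
from h import *
d=imaging.read_camera("wrist"); K=d["mtx"]; C=d["tool_from_camera"]
t=np.linspace(0,2*np.pi,721)
for ox in(-.004,-.002,0,.002,.004):
    p=proj(K,C,np.c_[ox+.03*np.cos(t),.03*np.sin(t),np.full(721,.005)]); print(ox,p[:,1].min().round(1),p[:,0].min().round(1),p[:,0].max().round(1), [ (p[(abs(p[:,1]-r)<1),0].min().round(1),p[(abs(p[:,1]-r)<1),0].max().round(1)) for r in (250,260,270)])
E
```

```text
-0.004 245.8 259.6 389.3 [(np.float64(297.9), np.float64(350.8)), (np.float64(281.2), np.float64(367.6)), (np.float64(271.5), np.float64(377.3))]
-0.002 241.4 259.4 389.5 [(np.float64(289.5), np.float64(359.7)), (np.float64(276.4), np.float64(372.3)), (np.float64(268.4), np.float64(380.6))]
0 237.1 259.1 389.7 [(np.float64(282.7), np.float64(366.0)), (np.float64(272.5), np.float64(376.6)), (np.float64(265.8), np.float64(383.3))]
0.002 232.7 258.9 389.9 [(np.float64(277.7), np.float64(371.4)), (np.float64(269.0), np.float64(379.8)), (np.float64(263.5), np.float64(385.3))]
0.004 228.3 258.7 390.1 [(np.float64(273.2), np.float64(375.5)), (np.float64(266.2), np.float64(382.6)), (np.float64(261.7), np.float64(387.1))]
```

Both views show the fitting held upright and clear of the holder, and centred in the grip to within about 1 mm. I'll carry it over the socket.

{"method": "carry_out", "body": {"plan": [{"fingers":1,"dx":-0.405,"dy":-0.855,"dz":-0.1,"rx":0,"ry":0,"rz":0},{"fingers":1,"dx":-0.405,"dy":-0.855,"dz":-0.1,"rx":0,"ry":0,"rz":0},{"fingers":1,"dx":-0.405,"dy":-0.855,"dz":-0.1,"rx":0,"ry":0,"rz":0},{"fingers":1,"dx":-0.405,"dy":-0.855,"dz":0,"rx":0,"ry":0,"rz":0},{"fingers":1,"dx":-0.405,"dy":-0.855,"dz":0,"rx":0,"ry":0,"rz":0},{"fingers":1,"dx":-0.405,"dy":-0.855,"dz":0,"rx":0,"ry":0,"rz":0},{"fingers":1,"dx":-0.405,"dy":-0.855,"dz":0,"rx":0,"ry":0,"rz":0},{"fingers":1,"dx":-0.405,"dy":-0.855,"dz":0,"rx":0,"ry":0,"rz":0},{"fingers":1,"dx":-0.405,"dy":-0.855,"dz":0,"rx":0,"ry":0,"rz":0},{"fingers":1,"dx":-0.405,"dy":-0.855,"dz":0,"rx":0,"ry":0,"rz":0},{"fingers":1,"dx":-0.405,"dy":-0.855,"dz":0,"rx":0,"ry":0,"rz":0},{"fingers":1,"dx":-0.405,"dy":-0.855,"dz":0,"rx":0,"ry":0,"rz":0}]}}

```text
time_s: 12.68
tool_pos: [0.5955, -0.1021, 0.2102]
tool_rot: [180.0, -0.1, 168.9]
force: [0.3, -0.4, -2.4]
grip_width: 0.0297
```

{"method": "carry_out", "body": {"plan": [{"fingers":1,"dx":0,"dy":0,"dz":0,"rx":0,"ry":0,"rz":-0.98},{"fingers":1,"dx":0,"dy":0,"dz":0,"rx":0,"ry":0,"rz":-0.98},{"fingers":1,"dx":0,"dy":0,"dz":0,"rx":0,"ry":0,"rz":-1},{"fingers":1,"dx":0,"dy":0,"dz":0,"rx":0,"ry":0,"rz":0},{"fingers":1,"dx":0,"dy":0,"dz":0,"rx":0,"ry":0,"rz":0}]}}

```text
time_s: 13.3
tool_pos: [0.5957, -0.1013, 0.211]
tool_rot: [180.0, -0.0, -161.7]
force: [0.8, -0.9, -4.0]
grip_width: 0.0295
```

```bash
python3 - <<'E'
from h import *
o=sensors.get_obs(); print(o["time_s"],o["tool_pos"],o["tool_rot"],o["force"],o["grip_width"],o["qpos"])
im,K,C=cam("wrist"); cv2.imwrite("pics/w7.png",im[:,:,::-1])
o=sensors.get_obs(); print(o["time_s"],o["tool_pos"],o["tool_rot"])
im,K,C=cam("side"); cv2.imwrite("pics/s7.png",cv2.resize(im[140:340,200:460,::-1],(780,600)))
E
```

```text
13.3 [ 0.59571013 -0.10128937  0.21103655] [ 1.79972769e+02 -3.15947874e-02 -1.61719979e+02] [ 0.77042797 -0.87792082 -3.99701427] 0.02952397827675261 [ 47.9215683   19.93931965 -50.67886593  89.50847372  15.62832994
  78.0306717  103.93780096]
13.35 [ 0.59579098 -0.10120746  0.21117933] [ 1.79987903e+02 -1.98772399e-02 -1.61683825e+02]
```

View pics/w7.png

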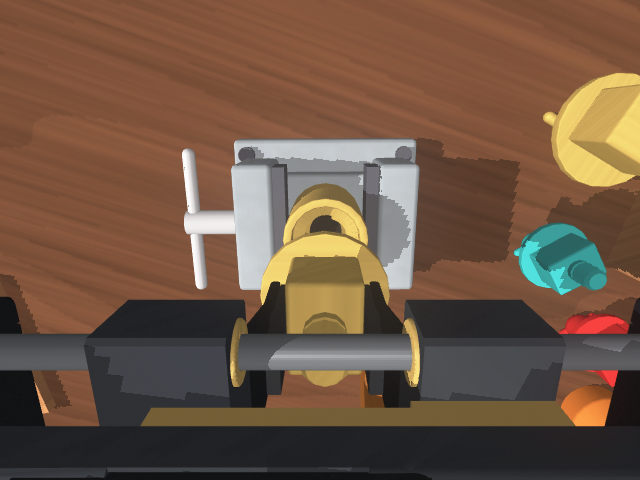

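View pics/s7.png

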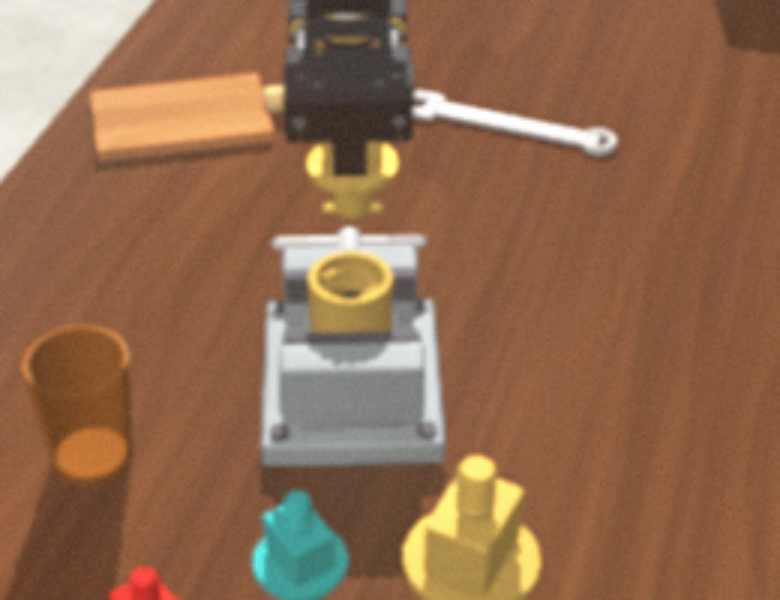

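The wrist and side views show the fitting over the socket, lugs aligned with the vise's x axis. I'll descend with a check at the mouth.

{"method": "carry_out", "body": {"plan": [{"fingers":1,"dx":-0.03,"dy":0.02,"dz":0.6,"rx":0,"ry":0,"rz":0},{"fingers":1,"dx":0,"dy":0,"dz":0.6,"rx":0,"ry":0,"rz":0},{"fingers":1,"dx":0,"dy":0,"dz":0.3,"rx":0,"ry":0,"rz":0},{"fingers":1,"dx":0,"dy":0,"dz":0.2,"rx":0,"ry":0,"rz":0},{"fingers":1,"dx":0,"dy":0,"dz":0,"rx":0,"ry":0,"rz":0}]}}

```text
time_s: 14.02
tool_pos: [0.5963, -0.1002, 0.16]
tool_rot: [180.0, -0.0, -161.6]
force: [0.4, -0.1, -2.7]
grip_width: 0.0299
```

{"method": "carry_out", "body": {"plan": [{"fingers":1,"dx":0,"dy":0,"dz":0.1,"rx":0,"ry":0,"rz":0},{"fingers":1,"dx":0,"dy":0,"dz":0.1,"rx":0,"ry":0,"rz":0},{"fingers":1,"dx":0,"dy":0,"dz":0,"rx":0,"ry":0,"rz":0}]}}

```text
time_s: 14.4
tool_pos: [0.5964, -0.1003, 0.1543]
tool_rot: [-180.0, -0.0, -161.6]
force: [0.3, -0.3, -2.8]
grip_width: 0.0296
```

```bash
cat > st.py <<'E'
from h import *
o=sensors.get_obs(); print(o["time_s"],o["tool_pos"].round(4),o["tool_rot"].round(2),o["force"].round(2),o["wrist_torque"].round(2),o["grip_width"].round(4),o["qpos"].round(0))
E
python3 st.py
```

```text
Traceback (most recent call last):
  File "st.py", line 2, in <module>
    o=sensors.get_obs(); print(o["time_s"],o["tool_pos"].round(4),o["tool_rot"].round(2),o["force"].round(2),o["wrist_torque"].round(2),o["grip_width"].round(4),o["qpos"].round(0))
                                                                                                                                        ^^^^^^^^^^^^^^^^^^^^^
AttributeError: 'float' object has no attribute 'round'
```

{"method": "carry_out", "body": {"plan": [{"fingers":1,"dx":0,"dy":0,"dz":0.1,"rx":0,"ry":0,"rz":0},{"fingers":1,"dx":0,"dy":0,"dz":0.1,"rx":0,"ry":0,"rz":0},{"fingers":1,"dx":0,"dy":0,"dz":0,"rx":0,"ry":0,"rz":0}]}}

```text
time_s: 14.78
tool_pos: [0.5962, -0.1003, 0.148]
tool_rot: [180.0, -0.0, -161.5]
force: [0.2, 0.0, -2.8]
grip_width: 0.0298
```

{"method": "carry_out", "body": {"plan": [{"fingers":1,"dx":0,"dy":0,"dz":0.1,"rx":0,"ry":0,"rz":0},{"fingers":1,"dx":0,"dy":0,"dz":0,"rx":0,"ry":0,"rz":0}]}}

```text
time_s: 15.02
tool_pos: [0.5963, -0.1002, 0.1451]
tool_rot: [180.0, -0.0, -161.6]
force: [-0.3, -0.5, -2.2]
grip_width: 0.0303
```

```bash
sed -i 's/o\["grip_width"\].round(4)/round(o["grip_width"],4)/' st.py; python3 st.py
```

```text
15.025 [ 0.5963 -0.1002  0.1451] [ 1.7999e+02 -2.0000e-02 -1.6155e+02] [-0.32 -0.53 -2.24] [ 0.13 -0.08 -0.01] 0.0303 [ 47.  23. -50.  94.  18.  71. 102.]
```

{"method": "carry_out", "body": {"plan": [{"fingers":1,"dx":0,"dy":0,"dz":0.07,"rx":0,"ry":0,"rz":0},{"fingers":1,"dx":0,"dy":0,"dz":0,"rx":0,"ry":0,"rz":0}]}}

```text
time_s: 15.28
tool_pos: [0.5964, -0.1003, 0.1431]
tool_rot: [180.0, -0.0, -161.6]
force: [0.4, -0.6, -4.7]
grip_width: 0.0298
```

{"method": "carry_out", "body": {"plan": [{"fingers":1,"dx":0,"dy":0,"dz":0.04,"rx":0,"ry":0,"rz":0},{"fingers":1,"dx":0,"dy":0,"dz":0,"rx":0,"ry":0,"rz":0}]}}

```text
time_s: 15.52
tool_pos: [0.5964, -0.1002, 0.142]
tool_rot: [180.0, -0.0, -161.5]
force: [0.6, 0.1, -2.3]
grip_width: 0.0298
```

```bash
python3 st.py
```

```text
15.525 [ 0.5964 -0.1002  0.142 ] [ 1.8000e+02 -1.0000e-02 -1.6155e+02] [ 0.64  0.05 -2.3 ] [ 0.16 -0.12 -0.01] 0.0298 [ 47.  23. -49.  94.  18.  71. 102.]
```

{"method": "carry_out", "body": {"plan": [{"fingers":1,"dx":0,"dy":0,"dz":0.02,"rx":0,"ry":0,"rz":0},{"fingers":1,"dx":0,"dy":0,"dz":0,"rx":0,"ry":0,"rz":0}]}}

```text
time_s: 15.78
tool_pos: [0.5966, -0.1002, 0.1417]
tool_rot: [-180.0, 0.0, -161.5]
force: [-0.9, -0.5, -1.3]
grip_width: 0.0298
```

{"method": "carry_out", "body": {"plan": [{"fingers":1,"dx":0,"dy":0,"dz":0.02,"rx":0,"ry":0,"rz":0},{"fingers":1,"dx":0,"dy":0,"dz":0,"rx":0,"ry":0,"rz":0}]}}

```text
time_s: 16.02
tool_pos: [0.5967, -0.1002, 0.1415]
tool_rot: [-180.0, 0.0, -161.6]
force: [-1.1, 1.2, 2.5]
grip_width: 0.0299
```

The lugs touched the lower flank with the TCP at about 0.1415, which matches the expected seat at 19 mm below the mouth. I'll back off to mid-play and turn in small steps that follow the pitch.

{"method": "carry_out", "body": {"plan": [{"fingers":1,"dx":0,"dy":0,"dz":-0.035,"rx":0,"ry":0,"rz":0},{"fingers":1,"dx":0,"dy":0,"dz":0,"rx":0,"ry":0,"rz":0}]}}

```text
time_s: 16.27
tool_pos: [0.5965, -0.1003, 0.1417]
tool_rot: [180.0, 0.0, -161.6]
force: [-0.5, -0.6, -1.8]
grip_width: 0.0299
```

{"method": "carry_out", "body": {"plan": [{"fingers":1,"dx":0,"dy":0,"dz":0.014,"rx":0,"ry":0,"rz":0.5},{"fingers":1,"dx":0,"dy":0,"dz":0.014,"rx":0,"ry":0,"rz":0.5},{"fingers":1,"dx":0,"dy":0,"dz":0,"rx":0,"ry":0,"rz":0}]}}

```text
time_s: 16.65
tool_pos: [0.5966, -0.1003, 0.141]
tool_rot: [-180.0, 0.0, -171.5]
force: [0.3, -0.4, -2.9]
grip_width: 0.0301
```

```bash
python3 st.py
```

```text
16.65 [ 0.5966 -0.1003  0.141 ] [-179.98    0.   -171.5 ] [ 0.26 -0.36 -2.89] [ 0.   -0.21  0.01] 0.0301 [ 45.  23. -48.  94.  17.  71.  93.]
```

{"method": "carry_out", "body": {"plan": [{"fingers":1,"dx":0,"dy":0,"dz":0,"rx":0,"ry":0,"rz":0.3},{"fingers":1,"dx":0,"dy":0,"dz":0.006,"rx":0,"ry":0,"rz":0.2},{"fingers":1,"dx":0,"dy":0,"dz":0,"rx":0,"ry":0,"rz":0}]}}

```text
time_s: 17.02
tool_pos: [0.5964, -0.1002, 0.1408]
tool_rot: [-180.0, -0.0, -176.5]
force: [-0.3, 0.7, -3.1]
grip_width: 0.0298
```

{"method": "carry_out", "body": {"plan": [{"fingers":1,"dx":0,"dy":0,"dz":0.007,"rx":0,"ry":0,"rz":0.25},{"fingers":1,"dx":0,"dy":0,"dz":0.007,"rx":0,"ry":0,"rz":0.25},{"fingers":1,"dx":0,"dy":0,"dz":0,"rx":0,"ry":0,"rz":0}]}}

```text
time_s: 17.4
tool_pos: [0.5964, -0.1003, 0.1404]
tool_rot: [-180.0, -0.0, 178.5]
force: [0.5, 0.2, -3.2]
grip_width: 0.0301
```

{"method": "carry_out", "body": {"plan": [{"fingers":1,"dx":0,"dy":0,"dz":0.007,"rx":0,"ry":0,"rz":0.25},{"fingers":1,"dx":0,"dy":0,"dz":0.007,"rx":0,"ry":0,"rz":0.25},{"fingers":1,"dx":0,"dy":0,"dz":0,"rx":0,"ry":0,"rz":0}]}}

```text
time_s: 17.77
tool_pos: [0.5964, -0.1002, 0.14]
tool_rot: [-180.0, -0.0, 173.5]
force: [0.3, -0.4, -3.0]
grip_width: 0.03
```

```bash
python3 st.py
```

```text
17.775 [ 0.5964 -0.1002  0.14  ] [-1.7999e+02 -1.0000e-02  1.7354e+02] [ 0.34 -0.43 -2.99] [ 0.16 -0.17 -0.02] 0.03 [ 43.  22. -45.  95.  16.  70.  79.]
```

{"method": "carry_out", "body": {"plan": [{"fingers":1,"dx":0,"dy":0,"dz":0.007,"rx":0,"ry":0,"rz":0.25},{"fingers":1,"dx":0,"dy":0,"dz":0.007,"rx":0,"ry":0,"rz":0.25},{"fingers":1,"dx":0,"dy":0,"dz":0,"rx":0,"ry":0,"rz":0}]}}

```text
time_s: 18.15
tool_pos: [0.5964, -0.1002, 0.1397]
tool_rot: [-180.0, -0.0, 168.6]
force: [0.6, -0.6, -4.0]
grip_width: 0.03
```

{"method": "carry_out", "body": {"plan": [{"fingers":1,"dx":0,"dy":0,"dz":0.007,"rx":0,"ry":0,"rz":0.25},{"fingers":1,"dx":0,"dy":0,"dz":0.007,"rx":0,"ry":0,"rz":0.25},{"fingers":1,"dx":0,"dy":0,"dz":0,"rx":0,"ry":0,"rz":0}]}}

```text
time_s: 18.52
tool_pos: [0.5965, -0.1002, 0.1393]
tool_rot: [-180.0, 0.0, 163.6]
force: [-0.6, -0.2, -3.3]
grip_width: 0.0298
```

{"method": "carry_out", "body": {"plan": [{"fingers":1,"dx":0,"dy":0,"dz":0.007,"rx":0,"ry":0,"rz":0.25},{"fingers":1,"dx":0,"dy":0,"dz":0.007,"rx":0,"ry":0,"rz":0.25},{"fingers":1,"dx":0,"dy":0,"dz":0,"rx":0,"ry":0,"rz":0}]}}

```text
time_s: 18.9
tool_pos: [0.5965, -0.1002, 0.1389]
tool_rot: [-180.0, 0.0, 158.6]
force: [-0.1, -0.1, -2.9]
grip_width: 0.0298
```

{"method": "carry_out", "body": {"plan": [{"fingers":1,"dx":0,"dy":0,"dz":0.007,"rx":0,"ry":0,"rz":0.25},{"fingers":1,"dx":0,"dy":0,"dz":0.007,"rx":0,"ry":0,"rz":0.25},{"fingers":1,"dx":0,"dy":0,"dz":0,"rx":0,"ry":0,"rz":0}]}}

```text
time_s: 19.27
tool_pos: [0.5965, -0.1003, 0.1385]
tool_rot: [-180.0, 0.0, 153.6]
force: [0.4, 0.3, -2.5]
grip_width: 0.0299
```

{"method": "carry_out", "body": {"plan": [{"fingers":1,"dx":0,"dy":0,"dz":0.007,"rx":0,"ry":0,"rz":0.25},{"fingers":1,"dx":0,"dy":0,"dz":0.007,"rx":0,"ry":0,"rz":0.25},{"fingers":1,"dx":0,"dy":0,"dz":0,"rx":0,"ry":0,"rz":0}]}}

```text
time_s: 19.65
tool_pos: [0.5965, -0.1002, 0.138]
tool_rot: [-180.0, 0.0, 148.6]
force: [0.3, 0.6, -2.7]
grip_width: 0.0298
```

{"method": "carry_out", "body": {"plan": [{"fingers":1,"dx":0,"dy":0,"dz":0.007,"rx":0,"ry":0,"rz":0.25},{"fingers":1,"dx":0,"dy":0,"dz":0.007,"rx":0,"ry":0,"rz":0.25},{"fingers":1,"dx":0,"dy":0,"dz":0,"rx":0,"ry":0,"rz":0}]}}

```text
time_s: 20.02
tool_pos: [0.5965, -0.1002, 0.1376]
tool_rot: [-180.0, -0.0, 143.6]
force: [0.6, -0.5, -2.9]
grip_width: 0.0294
```

```bash
python3 st.py
```

```text
20.025 [ 0.5965 -0.1002  0.1376] [-179.99   -0.    143.56] [ 0.6  -0.46 -2.94] [ 0.04 -0.13  0.01] 0.0294 [ 40.  21. -40.  95.  14.  70.  50.]
```

{"method": "carry_out", "body": {"plan": [{"fingers":1,"dx":0,"dy":0,"dz":0.007,"rx":0,"ry":0,"rz":0.25},{"fingers":1,"dx":0,"dy":0,"dz":0.007,"rx":0,"ry":0,"rz":0.25},{"fingers":1,"dx":0,"dy":0,"dz":0,"rx":0,"ry":0,"rz":0}]}}

```text
time_s: 20.4
tool_pos: [0.5965, -0.1002, 0.1372]
tool_rot: [-180.0, 0.0, 138.6]
force: [-0.2, -0.4, -3.1]
grip_width: 0.0296
```

{"method": "carry_out", "body": {"plan": [{"fingers":1,"dx":0,"dy":0,"dz":0.007,"rx":0,"ry":0,"rz":0.25},{"fingers":1,"dx":0,"dy":0,"dz":0.007,"rx":0,"ry":0,"rz":0.25},{"fingers":1,"dx":0,"dy":0,"dz":0,"rx":0,"ry":0,"rz":0}]}}

```text
time_s: 20.78
tool_pos: [0.5965, -0.1002, 0.1368]
tool_rot: [-180.0, 0.0, 133.6]
force: [-0.4, 0.4, -2.5]
grip_width: 0.0298
```

{"method": "carry_out", "body": {"plan": [{"fingers":1,"dx":0,"dy":0,"dz":0.007,"rx":0,"ry":0,"rz":0.25},{"fingers":1,"dx":0,"dy":0,"dz":0.007,"rx":0,"ry":0,"rz":0.25},{"fingers":1,"dx":0,"dy":0,"dz":0,"rx":0,"ry":0,"rz":0}]}}

```text
time_s: 21.15
tool_pos: [0.5965, -0.1002, 0.1363]
tool_rot: [-180.0, 0.0, 128.6]
force: [0.1, -1.1, -2.5]
grip_width: 0.0298
```

{"method": "carry_out", "body": {"plan": [{"fingers":1,"dx":0,"dy":0,"dz":0.007,"rx":0,"ry":0,"rz":0.25},{"fingers":1,"dx":0,"dy":0,"dz":0.007,"rx":0,"ry":0,"rz":0.25},{"fingers":1,"dx":0,"dy":0,"dz":0,"rx":0,"ry":0,"rz":0}]}}

```text
time_s: 21.52
tool_pos: [0.5965, -0.1003, 0.1361]
tool_rot: [-180.0, 0.0, 123.6]
force: [-0.9, -0.2, -2.0]
grip_width: 0.0296
```

{"method": "carry_out", "body": {"plan": [{"fingers":1,"dx":0,"dy":0,"dz":0.007,"rx":0,"ry":0,"rz":0.25},{"fingers":1,"dx":0,"dy":0,"dz":0.007,"rx":0,"ry":0,"rz":0.25},{"fingers":1,"dx":0,"dy":0,"dz":0,"rx":0,"ry":0,"rz":0}]}}

```text
time_s: 21.9
tool_pos: [0.5967, -0.1003, 0.136]
tool_rot: [180.0, 0.0, 118.6]
force: [-1.4, -1.0, 0.5]
grip_width: 0.03
```

{"method": "carry_out", "body": {"plan": [{"fingers":1,"dx":0,"dy":0,"dz":0.007,"rx":0,"ry":0,"rz":0.25},{"fingers":1,"dx":0,"dy":0,"dz":0.007,"rx":0,"ry":0,"rz":0.25},{"fingers":1,"dx":0,"dy":0,"dz":0,"rx":0,"ry":0,"rz":0}]}}

```text
time_s: 22.28
tool_pos: [0.5968, -0.1004, 0.1358]
tool_rot: [180.0, 0.0, 113.6]
force: [-1.6, -0.4, 2.4]
grip_width: 0.0297
```

```bash
python3 st.py
```

```text
22.275 [ 0.5968 -0.1004  0.1358] [1.7998e+02 5.0000e-02 1.1356e+02] [-1.58 -0.36  2.44] [-0.09  0.34  0.02] 0.0297 [ 36.  20. -35.  95.  12.  69.  22.]
```

The force began rising at a yaw of about 125.5°, after about 73° of turning, and the TCP stopped sinking with the pitch. I'll take two more small steps to see whether it plateaus near 6 N (washer) or keeps climbing (flank).

{"method": "carry_out", "body": {"plan": [{"fingers":1,"dx":0,"dy":0,"dz":0.007,"rx":0,"ry":0,"rz":0.25},{"fingers":1,"dx":0,"dy":0,"dz":0.007,"rx":0,"ry":0,"rz":0.25},{"fingers":1,"dx":0,"dy":0,"dz":0,"rx":0,"ry":0,"rz":0}]}}

```text
time_s: 22.65
tool_pos: [0.5969, -0.1004, 0.1353]
tool_rot: [180.0, 0.0, 108.6]
force: [-1.9, 0.1, 2.8]
grip_width: 0.0299
```

{"method": "carry_out", "body": {"plan": [{"fingers":1,"dx":0,"dy":0,"dz":0.007,"rx":0,"ry":0,"rz":0.25},{"fingers":1,"dx":0,"dy":0,"dz":0.007,"rx":0,"ry":0,"rz":0.25},{"fingers":1,"dx":0,"dy":0,"dz":0,"rx":0,"ry":0,"rz":0}]}}

```text
time_s: 23.02
tool_pos: [0.597, -0.1004, 0.1348]
tool_rot: [179.9, 0.0, 103.6]
force: [-0.9, -0.1, 4.4]
grip_width: 0.0297
```

```bash
python3 st.py
```

```text
23.025 [ 0.597  -0.1004  0.1348] [1.7994e+02 4.0000e-02 1.0356e+02] [-0.87 -0.08  4.38] [-0.05  0.14  0.02] 0.0297 [ 35.  19. -33.  95.  11.  69.  12.]
```

The force levelled off about 6 N above the free value and the TCP sinks with the pitch again, so this is the washer. First touch was at yaw ≈125.5°, so the target is ≈80.5°, which leaves 23°.

{"method": "carry_out", "body": {"plan": [{"fingers":1,"dx":0,"dy":0,"dz":0.014,"rx":0,"ry":0,"rz":0.5},{"fingers":1,"dx":0,"dy":0,"dz":0.014,"rx":0,"ry":0,"rz":0.5},{"fingers":1,"dx":0,"dy":0,"dz":0,"rx":0,"ry":0,"rz":0}]}}

```text
time_s: 23.4
tool_pos: [0.597, -0.1004, 0.134]
tool_rot: [179.9, 0.0, 93.6]
force: [-0.6, -1.5, 5.0]
grip_width: 0.0295
```

{"method": "carry_out", "body": {"plan": [{"fingers":1,"dx":0,"dy":0,"dz":0.014,"rx":0,"ry":0,"rz":0.5},{"fingers":1,"dx":0,"dy":0,"dz":0.014,"rx":0,"ry":0,"rz":0.5},{"fingers":1,"dx":0,"dy":0,"dz":0.008,"rx":0,"ry":0,"rz":0.3},{"fingers":1,"dx":0,"dy":0,"dz":0,"rx":0,"ry":0,"rz":0},{"fingers":1,"dx":0,"dy":0,"dz":0,"rx":0,"ry":0,"rz":0}]}}

```text
time_s: 24.02
tool_pos: [0.5969, -0.1005, 0.133]
tool_rot: [179.9, 0.0, 80.6]
force: [-2.2, -0.2, 5.2]
grip_width: 0.0296
```

```bash
python3 st.py; python3 - <<'E'
from h import *
im,K,C=cam("wrist"); cv2.imwrite("pics/w8.png",im[:,:,::-1])
E
```

```text
24.025 [ 0.5969 -0.1005  0.133 ] [1.7994e+02 3.0000e-02 8.0620e+01] [-2.17 -0.21  5.19] [-0.19  0.37 -0.05] 0.0296 [ 32.  19. -30.  95.  10.  68. -10.]
```

View pics/w8.png

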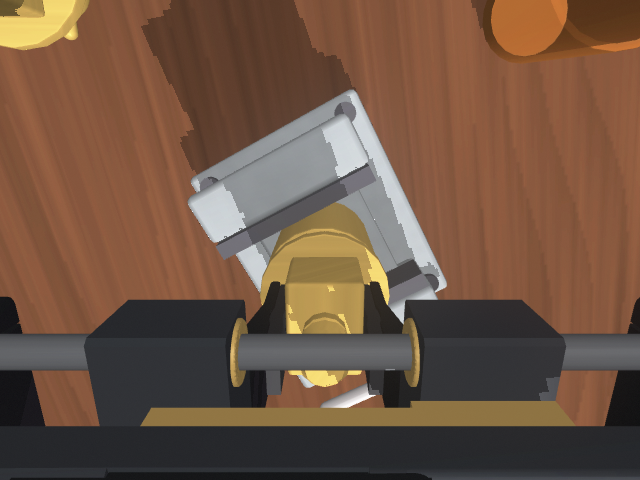

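The wrist view shows the fitting still square in the grip with the flange just above the rim. I'll let go and retreat straight up.

{"method": "carry_out", "body": {"plan": [{"fingers":0.1,"dx":0,"dy":0,"dz":0,"rx":0,"ry":0,"rz":0},{"fingers":-0.3,"dx":0,"dy":0,"dz":0,"rx":0,"ry":0,"rz":0},{"fingers":-0.5,"dx":0,"dy":0,"dz":0,"rx":0,"ry":0,"rz":0},{"fingers":-0.5,"dx":0,"dy":0,"dz":0,"rx":0,"ry":0,"rz":0},{"fingers":-0.5,"dx":0,"dy":0,"dz":0,"rx":0,"ry":0,"rz":0},{"fingers":-0.5,"dx":0,"dy":0,"dz":0,"rx":0,"ry":0,"rz":0}]}}

```text
time_s: 24.82
tool_pos: [0.5965, -0.1002, 0.1323]
tool_rot: [180.0, 0.0, 80.5]
force: [-0.8, -0.3, -0.2]
grip_width: 0.0646
```

```bash
python3 st.py
```

```text
24.825 [ 0.5965 -0.1002  0.1323] [180.     0.    80.46] [-0.81 -0.27 -0.24] [-0.01 -0.07  0.02] 0.0646 [ 32.  19. -30.  95.  10.  68. -10.]
```

{"method": "carry_out", "body": {"plan": [{"fingers":-0.5,"dx":0,"dy":0,"dz":-0.2,"rx":0,"ry":0,"rz":0},{"fingers":-0.5,"dx":0,"dy":0,"dz":-0.5,"rx":0,"ry":0,"rz":0},{"fingers":-0.5,"dx":0,"dy":0,"dz":-0.8,"rx":0,"ry":0,"rz":0},{"fingers":-0.5,"dx":0,"dy":0,"dz":-0.8,"rx":0,"ry":0,"rz":0},{"fingers":-0.5,"dx":0,"dy":0,"dz":-0.8,"rx":0,"ry":0,"rz":0},{"fingers":-0.5,"dx":0,"dy":0,"dz":-0.8,"rx":0,"ry":0,"rz":0},{"fingers":-0.5,"dx":0,"dy":0,"dz":0,"rx":0,"ry":0,"rz":0},{"fingers":-0.5,"dx":0,"dy":0,"dz":0,"rx":0,"ry":0,"rz":0}]}}

```text
time_s: 25.82
tool_pos: [0.5962, -0.1002, 0.249]
tool_rot: [-180.0, 0.0, 80.5]
force: [-0.1, -0.1, 0.3]
grip_width: 0.0652
```

```bash
python3 st.py; python3 - <<'E'
from h import *
im,K,C=cam("wrist"); cv2.imwrite("pics/w9.png",im[:,:,::-1]); np.savez("w9.npz",im=im,K=K,C=C)
im,K,C=cam("side"); cv2.imwrite("pics/s9.png",im[:,:,::-1])
E
```

```text
25.825 [ 0.5962 -0.1002  0.249 ] [-1.7998e+02  1.0000e-02  8.0450e+01] [-0.12 -0.14  0.34] [-0.04 -0.06  0.02] 0.0652 [ 32.  15. -31.  87.   7.  81.  -8.]
```

View pics/w9.png

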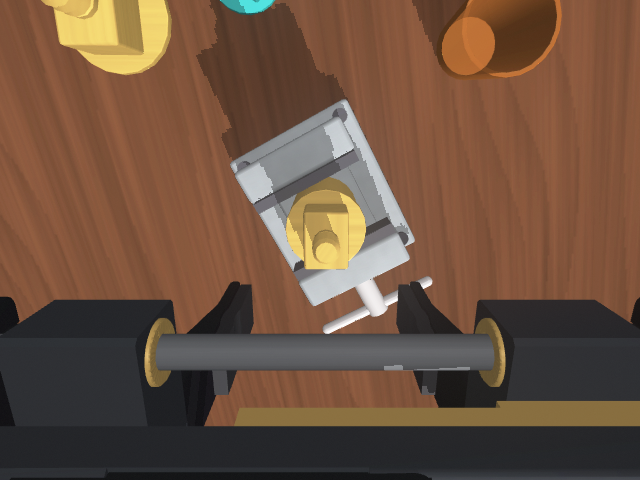

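View pics/s9.png

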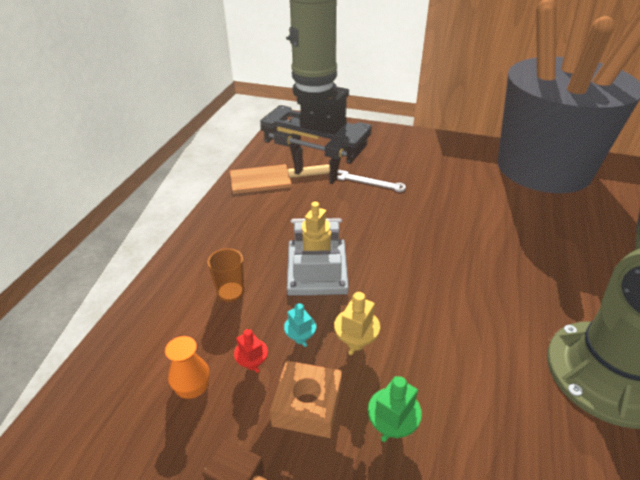

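The wrist view shows the fitting in the socket at about (326,235), upright. The side view shows the other things where they were. One check on its angle after release.

```bash
python3 - <<'E'
from h import *
d=np.load("w9.npz"); im=d["im"]
cv2.imwrite("pics/w9c.png",cv2.resize(im[170:280,275:385,::-1],(600,600),interpolation=cv2.INTER_CUBIC))
E
```

```text
(no output)
```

View pics/w9c.png

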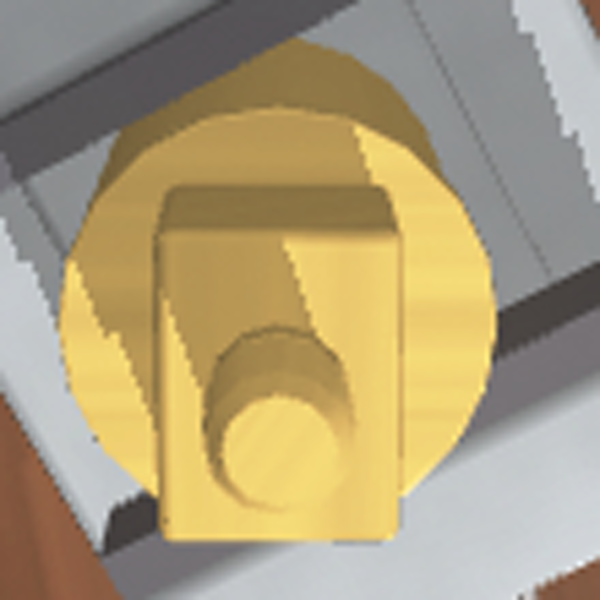

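The block is still square to the tool, so it has not turned back since release. Handing in.

```bash
python3 -c "
from cell import ticket
print(ticket.sign_off())"
```

```text
the job is handed in; nothing more can be done
None
```

I lifted the brass fitting out of its holder and screwed it clockwise into the socket. I turned it about 45° (one eighth of a turn) past first washer contact, let go and handed the job in at about 26 s. No verdict was given.

- **Seating:** The lugs touched the lower flank about 19 mm below the mouth, as expected. I then turned in 5–10° steps that followed the thread pitch.
- **Washer contact:** The force began to rise at a tool angle of about 125.5°, after about 73° of turning. It levelled off about 6 N above the free value, which is what the washer should give. I could place first contact only to within a few degrees, because the steps there were 5° and the force readings vary by about 1 N.
- **Final position:** I stopped at a tool angle of 80.6°. The tool had sunk 3.1 mm since contact, against the nominal 3.75 mm; I put the difference down to the play in the thread and the give in the arm.
- **After release:** The wrist picture showed the fitting upright in the socket and not turned back. The side picture showed nothing else moved among the things in view. The arm was touching nothing.
- **Forces:** The highest vertical wrist reading I saw was about 5 N.

Camera measurements disagreed by up to about 4 mm in locating the socket mouth. I used the average of two opposite wrist views, and the fitting went in without touching the sides. The first two move calls were refused because of missing keys, but nothing moved.

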